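# Tip the used analyser cartridges into the waste bin

### The arm

A 7-joint arm with a two-finger parallel gripper is mounted at the origin on the work surface. World frame = base frame: x ahead of the robot, y to its left, z up, the work surface at z = 0. Lengths are in m, angles in rad, forces in N, time in s.
With the tool pointing down it reaches from about 0.4 to 0.85 m from the base axis. Payload 10.4 kg.
Tool frame: the origin (TCP) lies between the finger pads; the fingertips stand 19 mm ahead of it and the grasp point (between the pads) is the TCP (manip.tips_ahead is the distance from the TCP to the fingertips, in m); z points along the fingers, y is the line along which they close (so a half turn about z gives the same grasp; the last joint's range is limited). The gripper opens to 85 mm and grips with 20 to 120 N. Pads are 22 mm wide; open, the fingers measure 114 mm over their backs; the gripper's body (76 mm by 85 mm) begins 54 mm behind the grasp point. The pads swing forward as they close: fully open they stand 13 mm farther back than shut.
Start: joints at [-1.355, 0.332, -0.065, 1.46, 0.022, 1.35, -0.088], TCP at [0.148, 0.607, 0.25] pointing down, gripper open.
Joint ranges: [-2.6, 2.6], [-0.5, 2.12], [-1.47, 1.34], [0.16, 2.42], [-1.27, 4.41], [0.06, 2.06], [-2.6, 2.6]. Speed limits (rad/s): [2.22, 2.22, 2.79, 2.79, 3.14, 3.14, 3.14].

### API

Orientations are given as a unit quaternion [x, y, z, w].
In Python, from workcell import manip, viewer gives the robot as it stands.
- The arm moves only by the tool arm_command, never from a script. Its argument "series" is text: rows parted by semicolons, each of 5 numbers parted by spaces: the closure, from 0 (fully open) to 1 (shut), then the shift along the tool's x, y, z normalised to -1 to 1, where 1 is 0.4 m, then the turn about the tool's z normalised to -1 to 1, where 1 is 180 degrees. In form: jaw tx ty tz spin; .... A call has exactly 10 rows; each row shifts and turns the commanded pose from where the row before left it, along the tool's axes as they then stand; what a row does not reach is not made up. A row lasts 1/8 s, in which the tool goes at most 62.5 mm and 10.7 degrees, less where a joint would pass 70% of its speed; a pose out of reach is approached as far as the arm can. A call with a number of a shift or a turn outside -1 to 1 is refused whole. A call with a gripper value outside its range is refused whole. The fingers move at their own pace and stop on an object; "newtons" is the grip in N (left out, the last holds). Time passes only in rows, so rows that do not move let the fingers close, or fill a call up. It gives the time, the measured TCP pose, the force, the opening and the grip force at its end, in the units of the state.
- manip.get_obs(): the state, without advancing time (a new reading comes with each control period).
- viewer.camera(name): name is "scene" or "side" or "wrist"; returns a dict with "pixels" (420x560x3 uint8, red, green, blue), "intrinsics" (3x3 intrinsics, pixels), "extrinsics" (4x4, takes a point from world to camera coordinates). Camera axes: x right, y up, looking along -z (the intrinsics and any distortion apply to the point x, -y, -z); pixel columns grow to the right and rows downward; lengths in m; the calibration is good to about 2 mm. A picture is of the moment at which its call begins. There is no depth.
- manip.hand_in(): hands the job in; it is judged then, once.
The state is a dict: "clock": time; "joint_pos": joint angles; "joint_velocities": joint speeds; "tau": joint torques, N m; "position": TCP position; "ee_rot": TCP orientation; "ft_force": force on the tool from outside, world axes, zero at the start; "torque": the same for the moment, N m; "grip_width": opening from 0.0 (shut) to 1.0 (fully open); "grasp_force": force on a finger pad.
Only numpy, scipy, OpenCV 4.12 (cv2) and the standard library are available. Lean on these libraries where they do the work, as an engineer would, in place of code of your own. Each camera call takes 0.05 s, during which the arm holds its last target. There are 200 camera calls.

### The job

Empty the tipping tray: push the yellow waste bin along its guide fully home under the tray's open lip, then raise the tray by its blue handle until all four used cartridges have slid into the bin. Lower the tray gently back flat without letting it drop, then draw the bin, kept standing in its guide all the while, back out to the outer end of the guide with all the cartridges inside. Leave everything else on the bench undisturbed.

Things in the scene. Friction and masses are not known exactly. Their poses are not given: they have to be found in the camera images.
- stand: fixed grey and steel discard station. Origin on the bench; y axis along the guide, +y towards the blue tray handle, -y to the guide's outer end. Guide rails 20 high along y, inner faces at x = +-82.5. Grey cheeks 132 high at x = +-102, y = -15 to 45, carry the tray's hinge; thin posts at y = 190 support the level tray
- inner_stop (a point): middle of the foot of the inner cross stop (20 high), under the tray, at y = +35 in the stand's frame: the bin is fully home when its +y wall touches it, its origin then 79 before it
- outer_stop (a point): middle of the foot of the outer cross stop (20 high), at y = -273 in the stand's frame: the outer end of the guide, reached when the bin's -y wall touches it, its origin then 79 before it; the bin's handle passes over it
- tray (a joint): tilt of the aluminium tray about the stand's x: 0 level, resting on posts; grows as its handle is raised, to 0.95 rad. It (450 g) falls back if released. Tray 184 wide (x), 220 long, floor 4 thick with underside at hinge height, walls 32 high round three sides; the open lip lies 20 beyond the hinge towards -y. Cartridges slide at about 0.45 to 0.65 rad
- tray_hinge (a point): middle of the tray's hinge axis, 118 above the bench, at y = +15 in the stand's frame; its axes turn with the tray
- tray_grip (a point): centre of the blue round handle bar of the tray (bar diameter 12, clear length 98 along the stand's x); 250 from the hinge along the tray, 50 beyond the tray's end wall, 130 above the bench when level
- bin: loose open yellow waste bin, 158 x 158 x 85 high, walls and floor 4 thick, 400 g, standing on the bench in the guide with 3.5 play a side. Origin at the centre of its underside, axes like the stand's; it carries a red handle bar on its -y side
- bin_grip (a point): centre of the red round handle bar of the bin (bar diameter 12, clear length 98 along the bin's x), 124 from the bin's centre towards -y (45 clear of the bin's outside wall), 70 above the bench
- cart_blue: loose used cartridge, white plastic whose end band and dot are blue, 62 x 34 x 24 high, about 50 g, lying flat in the tray; origin at its middle, x along its length
- cart_green: loose used cartridge, white plastic whose end band and dot are green, 62 x 34 x 24 high, about 50 g, lying flat in the tray; origin at its middle, x along its length
- cart_orange: loose used cartridge, white plastic whose end band and dot are orange, 62 x 34 x 24 high, about 50 g, lying flat in the tray; origin at its middle, x along its length
- cart_red: loose used cartridge, white plastic whose end band and dot are red, 62 x 34 x 24 high, about 50 g, lying flat in the tray; origin at its middle, x along its length
- amber: bystander: amber bottle with a black cap, diameter 48, height 110; origin at the centre of its underside
- pot_a: bystander: white specimen pot with a red cap, diameter 54, height 65; origin at the centre of its underside
- pot_b: bystander: white labelled specimen pot with a red cap, diameter 54, height 65; origin at the centre of its underside
- timer: bystander: white bench timer, 50 x 75 x 30 high; origin at the centre of its underside
- slidebox: bystander: blue and grey slide box, 85 x 65 x 30 high; origin at the centre of its underside
- washbottle: bystander: white wash bottle with a blue cap, diameter 68, height 170; origin at the centre of its underside
- tiprack: bystander: green pipette tip rack, 120 x 80 x 54 high; origin at the centre of its underside
Things that resemble listed ones, but are neither listed nor needed, are in the scene too. What is shaped like the cart_blue but turquoise is not meant.

How it is judged:
By the outcome, as a careful person would: the job done as asked, in the order asked, and still so for the second after the job is handed in, with the robot touching nothing.
It also fails if it takes over 72 s, if anything falls off the work surface, if the arm or the gripper's body presses on something with over 40 N, if the wrist force passes 120 N, or if a joint passes its speed limit or range.

## Working session

There is one attempt and no reset: what is moved stays moved. The work goes in short steps, Python scripts to look and compute and a tool call to move; the robot and the scene stay as the last step left them, time stands still between calls to the robot, and variables do not carry over. Pictures are saved under pics/ and viewed, at most 10 in all, crops included, and the job is handed in when it is done.

Besides the shell and the picture viewer there is one more tool, called after "Emit:" by a JSON object that holds its "op" and its "data". arm_command: Moves the arm, as the interface text tells. Scaled input: -1 to 1 covers 0.4 m each way for a shift and 180 degrees each way for a turn. Its arguments: {"type":"object","properties":{"series":{"type":"string"},"newtons":{"type":"number"}},"required":["series"]}

```bash
mkdir -p pics
cat > h.py <<'E'
import numpy as np, cv2
from workcell import manip, viewer
def cam(n):
    c=viewer.camera(n); return c["pixels"],np.array(c["intrinsics"]),np.array(c["extrinsics"])
def ray(K,E,uv):
    d=np.linalg.inv(K)@np.array([uv[0],uv[1],1.]); d=np.array([d[0],-d[1],-d[2]])
    R=E[:3,:3]; return -R.T@E[:3,3], R.T@d/np.linalg.norm(d)
def onz(K,E,uv,z):
    o,d=ray(K,E,uv); return o+d*(z-o[2])/d[2]
def proj(K,E,p):
    q=E[:3,:3]@np.array(p)+E[:3,3]; q=K@np.array([q[0],-q[1],-q[2]]); return q[:2]/q[2]
def tri(rays):
    A=0;b=0
    for o,d in rays:
        P=np.eye(3)-np.outer(d,d); A=A+P;b=b+P@o
    return np.linalg.solve(A,b)
def save(n,img): cv2.imwrite("pics/"+n,cv2.cvtColor(img,cv2.COLOR_RGB2BGR))
E
python3 - <<'E'
from h import *
print(manip.get_obs())
for n in("scene","side","wrist"):
    p,K,E=cam(n); save(n+"0.png",p); np.savez(n+"0.npz",p=p,K=K,E=E); print(n,K.tolist(),E.round(4).tolist())
a=cv2.imread("pics/scene0.png");
E
```

```text
{'clock': 0.0, 'joint_pos': array([-1.35460475,  0.33285526, -0.06470487,  1.46093662,  0.02157407,
        1.34989636, -0.08849284]), 'joint_velocities': array([-1.58919565e-03,  1.98390346e-05,  2.32435669e-04, -1.95631082e-04,
        1.67584067e-04, -6.27102626e-05, -1.43064828e-03]), 'tau': array([ 1.21777048e-03, -6.25444651e+01,  4.99159028e-02, -3.91599941e+01,
        1.62497163e-02,  9.80286801e-03,  1.94066860e-05]), 'position': array([0.14774163, 0.6069304 , 0.24952853]), 'ee_rot': array([ 1.19098906e-01,  9.92882148e-01, -6.97723737e-04, -6.43577465e-05]), 'ft_force': array([-0.73159414, -0.47980035,  0.10781354]), 'torque': array([-0.01576344, -0.07062956, -0.02038148]), 'grasp_force': 0.0, 'grip_width': 0.9976325067170408}
scene [[416.9677263931347, 0.0, 284.65198840475983], [0.0, 416.9677263931347, 206.0196951308662], [0.0, 0.0, 1.0]] [[0.3917, 0.9198, -0.0236, -0.2035], [-0.5007, 0.2346, 0.8332, 0.1771], [0.7719, -0.3145, 0.5524, -1.8045], [0.0, 0.0, 0.0, 1.0]]
side [[401.3842154610915, 0.0, 277.1587278760526], [0.0, 401.3842154610915, 209.9703375957772], [0.0, 0.0, 1.0]] [[0.8174, -0.576, -0.006, -0.4167], [0.4244, 0.5951, 0.6825, -0.3098], [-0.3895, -0.5604, 0.7309, -0.8338], [0.0, 0.0, 0.0, 1.0]]
wrist [[376.33960232464494, 0.0, 285.21619072660064], [0.0, 376.33960232464494, 207.23130567970236], [0.0, 0.0, 1.0]] [[0.237, 0.9715, -0.0009, -0.6233], [-0.9386, 0.2288, -0.2584, 0.0325], [-0.2508, 0.0621, 0.9661, -0.3779], [0.0, 0.0, 0.0, 1.0]]
```

View pics/scene0.png

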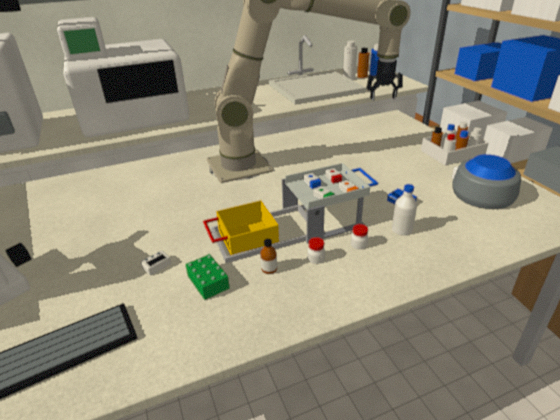

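View pics/side0.png

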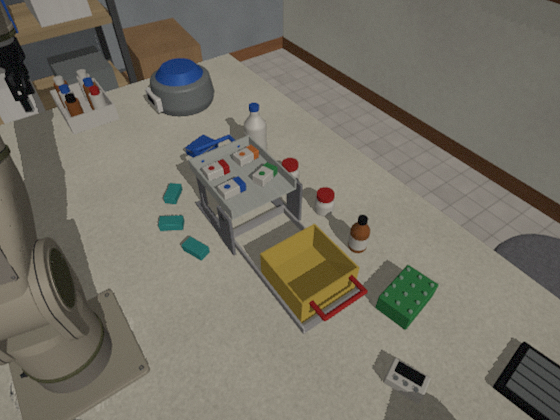

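Run:
```python
from h import *
def crop(n,x,y,w,h,s):
    p=np.load(n+"0.npz")["p"]; return cv2.resize(p[y:y+h,x:x+w],None,fx=s,fy=s,interpolation=cv2.INTER_CUBIC)
a=crop("side",290,260,100,75,4);b=crop("side",180,130,100,75,4);c=crop("scene",190,200,100,75,4);d=crop("scene",320,150,100,75,4)
save("m1.png",np.vstack([np.hstack([a,b]),np.hstack([c,d])]))
for n in("side","scene"):
    p=np.load(n+"0.npz")["p"]; hsv=cv2.cvtColor(p,cv2.COLOR_RGB2HSV)
    for nm,m in(("red",((hsv[...,0]<6)|(hsv[...,0]>172))&(hsv[...,1]>150)&(hsv[...,2]>60)),("blue",(abs(hsv[...,0].astype(int)-110)<10)&(hsv[...,1]>150)&(hsv[...,2]>40)),("yel",(abs(hsv[...,0].astype(int)-25)<6)&(hsv[...,1]>170)&(hsv[...,2]>60))):
        k,l,s,c=cv2.connectedComponentsWithStats(m.astype(np.uint8))
        for i in range(1,k):
            if s[i,4]>25: print(n,nm,s[i].tolist(),c[i].round(1))
```

```text
side red [89, 86, 10, 9, 72] [93.8 89.9]
side red [282, 158, 16, 14, 163] [289.9 164.2]
side red [218, 160, 12, 14, 80] [224.3 166. ]
side red [317, 188, 17, 15, 214] [324.9 194.8]
side red [310, 275, 57, 46, 430] [340.5 301.4]
side blue [1, 0, 17, 33, 62] [ 8.5 14.5]
side blue [156, 59, 47, 27, 964] [178.3  72.3]
side blue [83, 78, 10, 8, 59] [87.6 81.6]
side blue [59, 85, 10, 8, 63] [63.9 88.5]
side blue [249, 103, 9, 9, 69] [253.2 107. ]
side blue [186, 135, 48, 22, 427] [203.9 144.5]
side blue [234, 177, 11, 15, 76] [240.1 183.2]
side yel [313, 237, 15, 11, 40] [319.3 241.7]
side yel [320, 243, 18, 16, 78] [326.8 250.1]
side yel [341, 256, 12, 10, 37] [346.8 260.6]
side yel [297, 261, 55, 32, 345] [323.8 274.6]
side yel [262, 268, 13, 16, 66] [269.2 275. ]
side yel [291, 280, 7, 12, 28] [293.4 286. ]
side yel [274, 285, 11, 11, 33] [279.2 290.5]
side yel [297, 290, 17, 10, 47] [304.9 294.2]
side yel [294, 298, 7, 13, 27] [297.1 304.2]
side yel [289, 304, 13, 15, 35] [295.3 311.2]
scene red [448, 134, 7, 6, 35] [450.8 136.4]
scene red [332, 174, 10, 9, 66] [336.5 178.1]
scene red [203, 218, 24, 24, 115] [211.6 230.8]
scene red [353, 224, 15, 12, 149] [359.8 229.6]
scene red [309, 237, 15, 14, 162] [315.9 243.3]
scene blue [455, 36, 105, 65, 4843] [514.5  65.2]
scene blue [371, 49, 8, 27, 156] [374.   62.8]
scene blue [461, 131, 7, 6, 36] [463.7 133.4]
scene blue [466, 155, 49, 25, 917] [490.3 167.3]
scene blue [353, 169, 24, 17, 60] [367.2 176.5]
scene blue [310, 179, 11, 9, 64] [315.  183.1]
scene blue [404, 185, 9, 7, 51] [408.4 187.9]
scene blue [388, 189, 15, 9, 73] [396.  193.4]
scene yel [217, 201, 62, 54, 2307] [246.8 226.7]
```

View pics/m1.png

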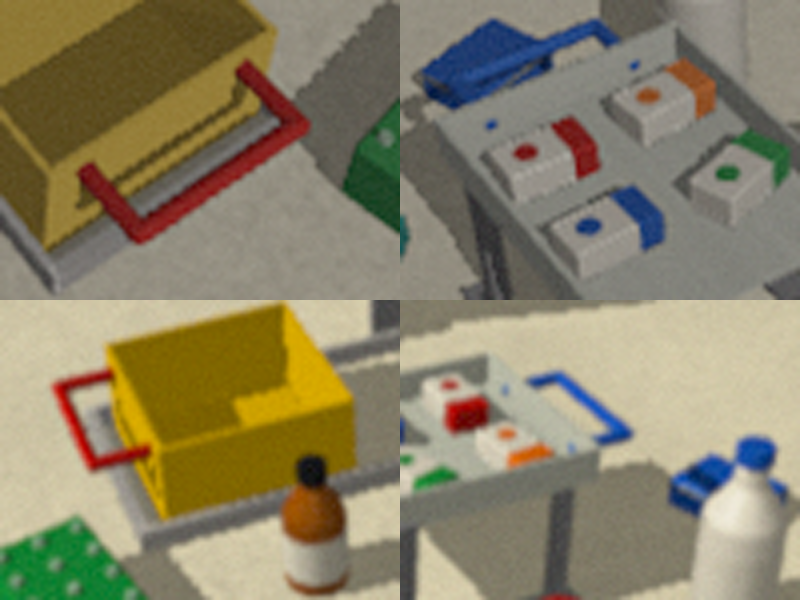

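```bash
cat >> h.py <<'E'
def ld(n):
    f=np.load(n+"0.npz"); return f["p"],f["K"],f["E"]
E
python3 - <<'E'
from h import *
_,Ks,Es=ld("side");_,Kc,Ec=ld("scene")
T=lambda a,b:tri([ray(Ks,Es,a),ray(Kc,Ec,b)])
r1=T((325,318),(205.5,221.7));r2=T((365.7,290.5),(213.5,241));b2=T((230,136.5),(377,184));b1=T((189.5,152.7),(360,168.7))
for p in(r1,r2,b1,b2):print(p.round(4),proj(Ks,Es,p).round(1),proj(Kc,Ec,p).round(1))
print(np.linalg.norm(r1-r2),np.linalg.norm(b1-b2),"mid",(r1+r2)/2,(b1+b2)/2)
m=(b1+b2)/2-(r1+r2)/2;print(np.degrees(np.arctan2(m[1],m[0])),np.linalg.norm(m[:2]),np.degrees(np.arctan2(*(r2-r1)[:2][::-1])),np.degrees(np.arctan2(*(b2-b1)[:2][::-1])))
for nm,uv in(("amber",(360,245)),("washb",(254,107)),("tip",(408,290)),("timer",(406,376)),("slide",(203,146)),("pota",(325,195)),("potb",(290,165))):
    print(nm,onz(Ks,Es,uv,dict(amber=.05,washb=.165,tip=.054,timer=.03,slide=.03,pota=.065,potb=.065)[nm]).round(3))
E
```

```text
[ 0.4531 -0.2485  0.0677] [324.3 317.1] [204.9 222.1]
[ 0.5646 -0.251   0.0704] [365.2 289.9] [213.  241.3]
[0.4464 0.3272 0.1229] [189.3 152.3] [359.8 169. ]
[0.5702 0.317  0.1289] [230.  136.4] [377.  184.1]
0.11154455250649965 0.12440539206990248 mid [ 0.50883489 -0.24976927  0.06905194] [0.50828984 0.3221087  0.12587598]
90.05460793334463 0.5718782377891362 -1.2627387547248492 -4.7458002678650315
amber [ 0.653 -0.145  0.05 ]
washb [0.678 0.355 0.165]
tip [ 0.65  -0.3    0.054]
timer [ 0.517 -0.422  0.03 ]
slide [0.536 0.444 0.03 ]
pota [0.684 0.025 0.065]
potb [0.68  0.177 0.065]
```

Emit:
{"op": "arm_command", "data": {"series": "0 0 0 -0.05 -0.038; 0 0 0 -0.05 -0.038; 0 -0.11 -0.096 -0.02 0; 0 -0.11 -0.096 -0.02 0; 0 -0.11 -0.096 -0.02 0; 0 -0.11 -0.096 -0.02 0; 0 -0.11 -0.096 0 0; 0 -0.11 -0.096 0 0; 0 -0.11 -0.096 0 0; 0 -0.11 -0.096 0 0"}}

```text
clock: 1.4
position: [0.5009, 0.2986, 0.3222]
ee_rot: [-0.0, 1.0, 0.0, -0.0]
ft_force: [-0.1, 0.6, -0.2]
grip_width: 0.999
grasp_force: 0.0
```

Run:
```python
from h import *
p,K,E=cam("wrist"); save("w1.png",p); np.savez("w10.npz",p=p,K=K,E=E); print((-E[:3,:3].T@E[:3,3]).round(3),E[:3,:3].round(3).tolist())
```

```text
[0.435 0.298 0.446] [[0.0, 1.0, 0.001], [-0.966, 0.0, -0.258], [-0.258, -0.0, 0.966]]
```

Emit:
{"op": "arm_command", "data": {"series": "0 0 -0.15 0 0; 0 0 -0.15 0 0; 0 0 -0.15 0 0; 0 0 -0.15 0 0; 0 0 -0.15 0 0; 0 0 -0.15 0 0; 0 0 -0.15 0 0; 0 0 -0.12 0 0; 0.5 0 0 0 0; 0.5 0 0 0 0"}}

```text
clock: 2.7
position: [0.4998, -0.1672, 0.322]
ee_rot: [-0.0, 1.0, 0.0, -0.0]
ft_force: [-0.8, 0.8, -0.3]
grip_width: 0.607
grasp_force: 0.0
```

Run:
```python
from h import *
p,K,E=cam("wrist"); save("w2.png",p); np.savez("w20.npz",p=p,K=K,E=E); print((-E[:3,:3].T@E[:3,3]).round(3))
a=np.load("w10.npz")["p"]; save("w12.png",cv2.resize(np.vstack([a,p]),(0,0),fx=.71,fy=.71))
```

```text
[ 0.434 -0.168  0.445]
```

View pics/w12.png

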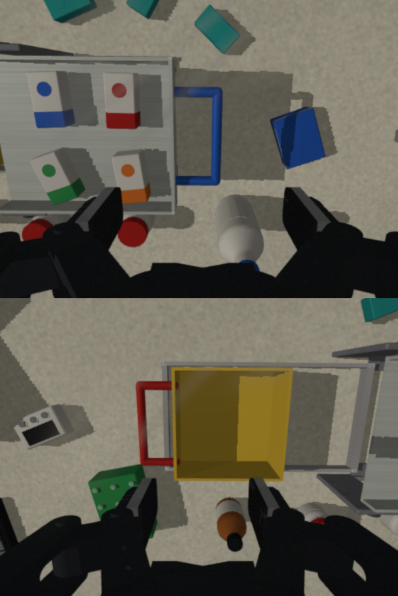

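```bash
cat >> h.py <<'E'
def barfit(p,K,E,col,z,box):
    hsv=cv2.cvtColor(p,cv2.COLOR_RGB2HSV).astype(int); h=hsv[...,0]
    m=(((h<6)|(h>172)) if col=="red" else abs(h-110)<10)&(hsv[...,1]>140)&(hsv[...,2]>40)
    y,x=np.nonzero(m); k=(x>=box[0])&(x<box[1])&(y>=box[2])&(y<box[3]); x,y=x[k],y[k]
    # bar = column band near the extreme
    P=np.array([onz(K,E,(a,b),z) for a,b in zip(x,y)]); return P,x,y
E
python3 - <<'E'
from h import *
res={}
for n,col,box,z in(("w1","blue",(240,330,100,280),.127),("w2","red",(180,260,100,245),.069)):
    p,K,E=ld(n); P,x,y=barfit(p,K,E,col,z,box)
    e=P[:,1].max() if col=="blue" else P[:,1].min()
    x0,x1=P[:,0].min()+.018,P[:,0].max()-.018
    k=(abs(P[:,1]-e)<.02)&(P[:,0]>x0)&(P[:,0]<x1)
    f=np.polyfit(P[k,0],P[k,1],1)
    xm=(P[:,0].min()+P[:,0].max())/2
    print(n,"xrange",P[:,0].min(),P[:,0].max(),"mid",xm,np.polyval(f,xm),"slope deg",np.degrees(f[0]), "yspan",P[k,1].min(),P[k,1].max())
    c=np.array([xm,np.polyval(f,xm),z]); uv=proj(K,E,c); 
    # height: triangulate corners with side & scene rays
    _,Ks,Es=ld("side");_,Kc,Ec=ld("scene")
    mids={"red":((345.2,304.1),(209.4,231.3)),"blue":((210.5,144.2),(368.3,176.2))}[col]
    t=tri([ray(K,E,uv),ray(Ks,Es,mids[0]),ray(Kc,Ec,mids[1])]);print("tri",t.round(4))
p,K,E=ld("w2"); hsv=cv2.cvtColor(p,cv2.COLOR_RGB2HSV).astype(int)
m=((abs(hsv[...,0]-25)<7)&(hsv[...,1]>150)&(hsv[...,2]>50)).astype(np.uint8); m=cv2.morphologyEx(m,cv2.MORPH_OPEN,np.ones((5,5)))
c=max(cv2.findContours(m,0,2)[0],key=cv2.contourArea); b=cv2.boxPoints(cv2.minAreaRect(c)); q=np.array([onz(K,E,u,.085) for u in b]);print("bin rim",q[:,:2].round(4).tolist())
# guide rails in w2: grey pixels' columns -> left outer stop edge
print(manip.get_obs()["grip_width"])
E
```

```text
w1 xrange 0.44786499541827396 0.5696961498974438 mid 0.5087805726578589 0.3143077346341401 slope deg -0.42952362696079877 yspan 0.30881904316509023 0.3202273108735532
tri [0.5095 0.3179 0.1279]
w2 xrange 0.44336205329774586 0.56455237852297 mid 0.5039572159103579 -0.2551068526479332 slope deg -0.8407761390058859 yspan -0.2601098956091464 -0.2490014749977454
tri [ 0.5063 -0.2514  0.0686]
bin rim [[0.426, -0.2068], [0.426, -0.0523], [0.5819, -0.0389], [0.5818, -0.2114]]
0.5171681364138657
```

Emit:
{"op": "arm_command", "data": {"series": "0.52 -0.006 -0.108 0 0.003; 0.52 -0.006 -0.107 0 0; 0.52 0 0 0.13 0; 0.52 0 0 0.13 0; 0.52 0 0 0.13 0; 0.52 0 0 0.09 0; 0.52 0 0 0.06 0; 0.52 0 0 0.05 0; 0.52 0 0 0.04 0; 0.52 0 0 0 0", "newtons": 40}}

```text
clock: 4.0
position: [0.5039, -0.2534, 0.0694]
ee_rot: [0.005, 1.0, 0.0, -0.001]
ft_force: [-0.3, -0.7, 0.5]
grip_width: 0.482
grasp_force: 0.0
```

Emit:
{"op": "arm_command", "data": {"series": "0.7 0 0 0 0; 0.85 0 0 0 0; 1 0 0 0 0; 1 0 0 0 0; 1 0 0 0 0; 1 0 0 0 0; 1 0 0.01 0 0; 1 0 0.03 0 0; 1 0 0.03 0 0; 1 0 0.03 0 0"}}

```text
clock: 5.25
position: [0.5051, -0.2151, 0.0712]
ee_rot: [0.005, 1.0, -0.001, 0.001]
ft_force: [0.5, -5.4, 6.0]
grip_width: 0.124
grasp_force: 39.7
```

Emit:
{"op": "arm_command", "data": {"series": "1 0 0.03 0 0; 1 0 0.03 0 0; 1 0 0.03 0 0; 1 0 0.03 0 0; 1 0 0.03 0 0; 1 0 0.03 0 0; 1 0 0.015 0 0; 1 0 0.015 0 0; 1 0 0.008 0 0; 1 0 0 0 0"}}

```text
clock: 6.5
position: [0.5061, -0.1275, 0.0712]
ee_rot: [0.005, 1.0, -0.0, 0.001]
ft_force: [0.4, -4.0, 6.9]
grip_width: 0.122
grasp_force: 39.8
```

Emit:
{"op": "arm_command", "data": {"series": "1 0 0.005 0 0; 1 0 0.005 0 0; 1 0 0.005 0 0; 1 0 0.005 0 0; 1 0 0 0 0; 1 0 0 0 0; 1 0 0 0 0; 1 0 0 0 0; 1 0 0 0 0; 1 0 0 0 0"}}

```text
clock: 7.75
position: [0.5061, -0.1198, 0.0712]
ee_rot: [0.005, 1.0, -0.001, 0.001]
ft_force: [-0.0, -4.0, 7.4]
grip_width: 0.123
grasp_force: 39.8
```

Emit:
{"op": "arm_command", "data": {"series": "1 0 0.005 0 0; 1 0 0.005 0 0; 1 0 0.005 0 0; 1 0 0 0 0; 1 0 0 0 0; 1 0 0 0 0; 1 0 0 0 0; 1 0 0 0 0; 1 0 0 0 0; 1 0 0 0 0"}}

```text
clock: 9.0
position: [0.5062, -0.1175, 0.0713]
ee_rot: [0.007, 1.0, -0.003, 0.002]
ft_force: [0.8, -17.8, 3.6]
grip_width: 0.126
grasp_force: 39.7
```

Emit:
{"op": "arm_command", "data": {"series": "1 0 -0.007 0 0; 0.8 0 0 0 0; 0.6 0 0 0 0; 0.52 0 0 0 0; 0.52 0 0 0 0; 0.52 0 0 -0.05 0; 0.52 0 0 -0.1 0; 0.52 0 0 -0.15 0; 0.52 0 0 -0.15 0; 0.52 0 0 -0.02 0"}}

```text
clock: 10.25
position: [0.5072, -0.1159, 0.2623]
ee_rot: [0.005, 1.0, 0.0, 0.003]
ft_force: [0.3, 0.1, -1.1]
grip_width: 0.48
grasp_force: 0.0
```

Emit:
{"op": "arm_command", "data": {"series": "0.52 0 0.14 0 0; 0.52 0 0.14 0 0; 0.52 0 0.14 0 0; 0.52 0 0.14 0 0; 0.52 0 0.14 0 0; 0.52 0 0.14 0 0; 0.52 0 0.14 0 0; 0.52 0 0.1 0 0; 0.52 0 0 0 0; 0.52 0 0 0 0"}}

```text
clock: 11.5
position: [0.5096, 0.3155, 0.2573]
ee_rot: [0.005, 1.0, -0.001, -0.001]
ft_force: [0.5, -0.6, -0.4]
grip_width: 0.482
grasp_force: 0.0
```

Run:
```python
from h import *
p,K,E=cam("wrist"); save("w3.png",p); np.savez("w30.npz",p=p,K=K,E=E)
P,x,y=barfit(p,K,E,"blue",.1285,(230,345,60,300)); print(x.min(),x.max(),y.min(),y.max())
e=P[:,1].max();xm=(P[:,0].min()+P[:,0].max())/2
k=(abs(P[:,1]-e)<.02)&(abs(P[:,0]-xm)<.035);f=np.polyfit(P[k,0],P[k,1],1);print(xm,np.polyval(f,xm),np.degrees(f[0]),P[k,1].min(),e)
c=np.array([xm,np.polyval(f,xm),.1285]); print(proj(K,E,c))
s,Ks,Es=cam("side"); c2,_,_=cam("scene"); save("s3.png",np.hstack([cv2.resize(s[120:330,170:400],(460,420)),cv2.resize(p,(340,255))[...].repeat(1,0) if 0 else cv2.resize(p[:, 200:370],(170,420))]))
print(manip.get_obs()["position"])
```

```text
230 293 114 284
0.5082788027333164 0.3142078787029872 -0.6844089262087997 0.30849196671508516 0.3200643849237105
[284.95570157 203.83137684]
[0.50997669 0.31503748 0.25825937]
```

View pics/s3.png

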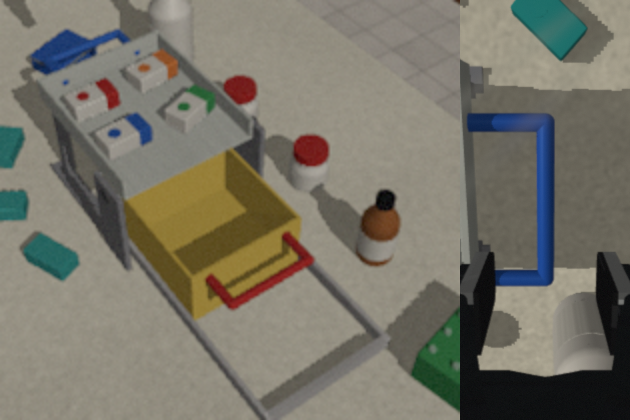

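Emit:
{"op": "arm_command", "data": {"series": "0.52 0.002 -0.002 0.1 0; 0.52 0 0 0.1 0; 0.52 0 0 0.06 0; 0.52 0 0 0.04 0; 0.52 0 0 0.022 0; 0.52 0 0 0 0; 0.7 0 0 0 0; 0.85 0 0 0 0; 1 0 0 0 0; 1 0 0 0 0", "newtons": 40}}

```text
clock: 12.9
position: [0.5091, 0.3154, 0.1303]
ee_rot: [0.005, 1.0, 0.0, 0.0]
ft_force: [-2.3, -2.4, 6.0]
grip_width: 0.121
grasp_force: 39.1
```

Run:
```python
import numpy as np
f=lambda t:np.array([.25*np.cos(t)-.012*np.sin(t),-(.25*np.sin(t)+.012*np.cos(t))])/.4
th=np.linspace(0,.84,31);P=np.array([f(t) for t in th]);r=P.round(3);D=np.diff(r,axis=0).round(3)
for i in range(3):print("; ".join(f"1 0 {a:g} {b:g} 0" for a,b in D[10*i:10*i+10]))
```

```text
1 0 -0.001 -0.017 0; 1 0 -0.002 -0.018 0; 1 0 -0.002 -0.017 0; 1 0 -0.002 -0.018 0; 1 0 -0.003 -0.017 0; 1 0 -0.004 -0.017 0; 1 0 -0.004 -0.017 0; 1 0 -0.004 -0.017 0; 1 0 -0.005 -0.017 0; 1 0 -0.006 -0.017 0
1 0 -0.006 -0.016 0; 1 0 -0.006 -0.016 0; 1 0 -0.007 -0.017 0; 1 0 -0.007 -0.015 0; 1 0 -0.008 -0.016 0; 1 0 -0.008 -0.016 0; 1 0 -0.008 -0.015 0; 1 0 -0.009 -0.015 0; 1 0 -0.01 -0.015 0; 1 0 -0.009 -0.014 0
1 0 -0.011 -0.015 0; 1 0 -0.01 -0.014 0; 1 0 -0.011 -0.013 0; 1 0 -0.012 -0.014 0; 1 0 -0.011 -0.013 0; 1 0 -0.012 -0.012 0; 1 0 -0.013 -0.013 0; 1 0 -0.013 -0.012 0; 1 0 -0.013 -0.011 0; 1 0 -0.013 -0.011 0
```

Emit:
{"op": "arm_command", "data": {"series": "1 0 -0.001 -0.017 0; 1 0 -0.002 -0.018 0; 1 0 -0.002 -0.017 0; 1 0 -0.002 -0.018 0; 1 0 -0.003 -0.017 0; 1 0 -0.004 -0.017 0; 1 0 -0.004 -0.017 0; 1 0 -0.004 -0.017 0; 1 0 -0.005 -0.017 0; 1 0 -0.006 -0.017 0"}}

```text
clock: 14.15
position: [0.5089, 0.3028, 0.199]
ee_rot: [0.005, 1.0, 0.001, 0.0]
ft_force: [5.8, 2.3, -3.3]
grip_width: 0.123
grasp_force: 38.9
```

Emit:
{"op": "arm_command", "data": {"series": "1 0 -0.006 -0.016 0; 1 0 -0.006 -0.016 0; 1 0 -0.007 -0.017 0; 1 0 -0.007 -0.015 0; 1 0 -0.008 -0.016 0; 1 0 -0.008 -0.016 0; 1 0 -0.008 -0.015 0; 1 0 -0.009 -0.015 0; 1 0 -0.01 -0.015 0; 1 0 -0.009 -0.014 0"}}

```text
clock: 15.4
position: [0.5086, 0.2726, 0.2616]
ee_rot: [0.004, 1.0, 0.001, 0.001]
ft_force: [5.7, 3.7, -0.8]
grip_width: 0.117
grasp_force: 38.9
```

Emit:
{"op": "arm_command", "data": {"series": "1 0 -0.011 -0.015 0; 1 0 -0.01 -0.014 0; 1 0 -0.011 -0.013 0; 1 0 -0.012 -0.014 0; 1 0 -0.011 -0.013 0; 1 0 -0.012 -0.012 0; 1 0 -0.013 -0.013 0; 1 0 -0.013 -0.012 0; 1 0 -0.013 -0.011 0; 1 0 -0.013 -0.011 0"}}

```text
clock: 16.65
position: [0.5082, 0.2266, 0.3141]
ee_rot: [0.003, 1.0, 0.003, 0.002]
ft_force: [4.1, 7.7, 6.3]
grip_width: 0.125
grasp_force: 39.0
```

Run:
```python
from h import *
s,_,_=cam("side"); c,_,_=cam("scene"); save("s4.png",np.hstack([cv2.resize(s[90:320,170:370],(400,460)),cv2.resize(c[140:270,200:400],(400,260)) if 0 else cv2.copyMakeBorder(cv2.resize(c[130:270,200:400],(400,280)),0,180,0,0,0)]))
```

```text
(no output)
```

View pics/s4.png

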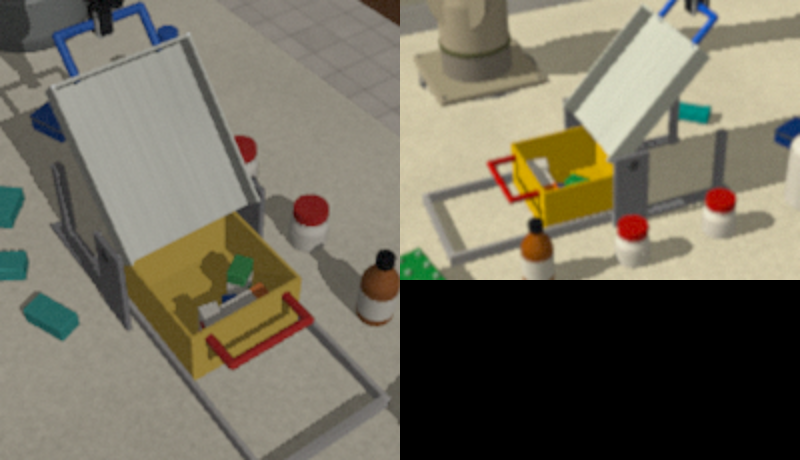

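Emit:
{"op": "arm_command", "data": {"series": "1 0 0.013 0.011 0; 1 0 0.013 0.011 0; 1 0 0.013 0.012 0; 1 0 0.013 0.013 0; 1 0 0.012 0.012 0; 1 0 0.011 0.013 0; 1 0 0.012 0.014 0; 1 0 0.011 0.013 0; 1 0 0.01 0.014 0; 1 0 0.011 0.015 0"}}

```text
clock: 18.0
position: [0.5086, 0.2728, 0.2617]
ee_rot: [0.004, 1.0, 0.001, 0.001]
ft_force: [4.2, 2.5, 0.7]
grip_width: 0.123
grasp_force: 39.7
```

Emit:
{"op": "arm_command", "data": {"series": "1 0 0.009 0.014 0; 1 0 0.01 0.015 0; 1 0 0.009 0.015 0; 1 0 0.008 0.015 0; 1 0 0.008 0.016 0; 1 0 0.008 0.016 0; 1 0 0.007 0.015 0; 1 0 0.007 0.017 0; 1 0 0.006 0.016 0; 1 0 0.006 0.016 0"}}

```text
clock: 19.25
position: [0.5089, 0.303, 0.1986]
ee_rot: [0.005, 1.0, 0.0, 0.0]
ft_force: [4.0, 1.1, 0.2]
grip_width: 0.117
grasp_force: 41.0
```

Emit:
{"op": "arm_command", "data": {"series": "1 0 0.006 0.017 0; 1 0 0.005 0.017 0; 1 0 0.004 0.017 0; 1 0 0.004 0.017 0; 1 0 0.004 0.017 0; 1 0 0.003 0.017 0; 1 0 0.002 0.018 0; 1 0 0.002 0.017 0; 1 0 0.001 0.009 0; 1 0 0.001 0.009 0"}}

```text
clock: 20.5
position: [0.5087, 0.3151, 0.1359]
ee_rot: [0.005, 1.0, -0.0, -0.0]
ft_force: [4.7, 0.0, -1.0]
grip_width: 0.125
grasp_force: 40.8
```

Emit:
{"op": "arm_command", "data": {"series": "1 0 0 0.004 0; 1 0 0 0.004 0; 1 0 0 0.004 0; 1 0 0 0.003 0; 1 0 0 0.002 0; 1 0 0 0 0; 1 0 0 0 0; 1 0 0 0 0; 1 0 0 0 0; 1 0 0 0 0"}}

```text
clock: 21.75
position: [0.5088, 0.3154, 0.1318]
ee_rot: [0.005, 1.0, 0.001, 0.0]
ft_force: [-4.9, -5.0, 18.6]
grip_width: 0.122
grasp_force: 43.2
```

Emit:
{"op": "arm_command", "data": {"series": "1 0 0 -0.003 0; 1 0 0 0 0; 0.85 0 0 0 0; 0.7 0 0 0 0; 0.55 0 0 0 0; 0.52 0 0 0 0; 0.52 0 0 0 0; 0.52 0 0 -0.05 0; 0.52 0 0 -0.15 0; 0.52 0 0 -0.15 0"}}

```text
clock: 23.0
position: [0.5085, 0.315, 0.2722]
ee_rot: [0.005, 1.0, -0.0, -0.0]
ft_force: [1.3, 1.4, -0.4]
grip_width: 0.478
grasp_force: 0.0
```

Emit:
{"op": "arm_command", "data": {"series": "0.52 0 -0.14 0 0; 0.52 0 -0.14 0 0; 0.52 0 -0.14 0 0; 0.52 0 -0.14 0 0; 0.52 0 -0.14 0 0; 0.52 0 -0.14 0 0; 0.52 0 -0.14 0 0; 0.52 0 -0.1 0 0; 0.52 0 0 0 0; 0.52 0 0 0 0"}}

```text
clock: 24.25
position: [0.5048, -0.1159, 0.2706]
ee_rot: [0.004, 1.0, 0.0, -0.0]
ft_force: [0.2, 0.3, -0.7]
grip_width: 0.482
grasp_force: 0.0
```

Run:
```python
from h import *
p,K,E=cam("wrist"); 
P,x,y=barfit(p,K,E,"red",.07,(150,300,60,300))
k=(P[:,1]<P[:,1].min()+.016);k&=(P[:,0]>.46)&(P[:,0]<.55);f=np.polyfit(P[k,0],P[k,1],1);print(P[:,0].min(),P[:,0].max(),np.polyval(f,.506),np.degrees(f[0]),P[k,1].min(),P[k,1].max(),manip.get_obs()["position"])
s,_,_=cam("side"); save("s5.png",np.hstack([cv2.resize(s[120:330,170:370],(400,420)),cv2.resize(p,(400,300)) if 0 else cv2.copyMakeBorder(cv2.resize(p,(400,300)),0,120,0,0,0)]))
```

```text
0.4454401052352722 0.5650555902992124 -0.1188721880135042 -0.8497465357095448 -0.12463673050326586 -0.1131360678905949 [ 0.50486103 -0.11541033  0.27055616]
```

View pics/s5.png

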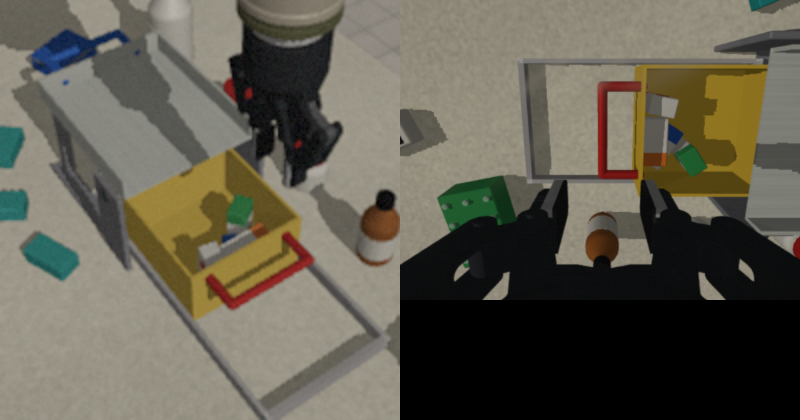

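Emit:
{"op": "arm_command", "data": {"series": "0.52 0 -0.007 0.13 0; 0.52 0 0 0.13 0; 0.52 0 0 0.09 0; 0.52 0 0 0.07 0; 0.52 0 0 0.05 0; 0.52 0 0 0.03 0; 0.52 0 0 0 0; 0.7 0 0 0 0; 0.85 0 0 0 0; 1 0 0 0 0"}}

```text
clock: 25.6
position: [0.5052, -0.1191, 0.0715]
ee_rot: [0.005, 1.0, 0.0, 0.001]
ft_force: [-0.4, 2.1, 6.0]
grip_width: 0.125
grasp_force: 39.0
```

Emit:
{"op": "arm_command", "data": {"series": "1 0 0 0 0; 1 0 0 0 0; 1 0 0 0 0; 1 0 -0.01 0 0; 1 0 -0.02 0 0; 1 0 -0.03 0 0; 1 0 -0.03 0 0; 1 0 -0.03 0 0; 1 0 -0.03 0 0; 1 0 -0.03 0 0"}}

```text
clock: 26.85
position: [0.5043, -0.1913, 0.0709]
ee_rot: [0.004, 1.0, 0.001, 0.0]
ft_force: [0.1, 5.0, 3.5]
grip_width: 0.124
grasp_force: 39.1
```

Emit:
{"op": "arm_command", "data": {"series": "1 0 -0.03 0 0; 1 0 -0.03 0 0; 1 0 -0.03 0 0; 1 0 -0.03 0 0; 1 0 -0.03 0 0; 1 0 -0.015 0 0; 1 0 -0.01 0 0; 1 0 -0.005 0 0; 1 0 0 0 0; 1 0 0 0 0"}}

```text
clock: 28.1
position: [0.5034, -0.2633, 0.0707]
ee_rot: [0.005, 1.0, 0.0, 0.0]
ft_force: [-0.4, 4.8, 4.7]
grip_width: 0.125
grasp_force: 39.2
```

Emit:
{"op": "arm_command", "data": {"series": "1 0 -0.005 0 0; 1 0 -0.005 0 0; 1 0 -0.005 0 0; 1 0 0 0 0; 1 0 0 0 0; 1 0 0 0 0; 1 0 0 0 0; 1 0 0 0 0; 1 0 0 0 0; 1 0 0 0 0"}}

```text
clock: 29.35
position: [0.5033, -0.2689, 0.0706]
ee_rot: [0.004, 1.0, 0.0, -0.0]
ft_force: [-1.1, 5.8, 3.5]
grip_width: 0.124
grasp_force: 39.3
```

Emit:
{"op": "arm_command", "data": {"series": "1 0 -0.004 0 0; 1 0 -0.004 0 0; 1 0 -0.004 0 0; 1 0 0 0 0; 1 0 0 0 0; 1 0 0 0 0; 1 0 0 0 0; 1 0 0 0 0; 1 0 0 0 0; 1 0 0 0 0"}}

```text
clock: 30.6
position: [0.5033, -0.2703, 0.0693]
ee_rot: [0.003, 1.0, 0.003, -0.001]
ft_force: [1.3, 15.3, -1.6]
grip_width: 0.125
grasp_force: 39.0
```

Emit:
{"op": "arm_command", "data": {"series": "1 0 0.006 0 0; 1 0 0 0 0; 0.85 0 0 0 0; 0.7 0 0 0 0; 0.55 0 0 0 0; 0.52 0 0 0 0; 0.52 0 0 0 0; 0.52 0 0 -0.05 0; 0.52 0 0 -0.15 0; 0.52 0 0 -0.15 0"}}

```text
clock: 31.85
position: [0.5028, -0.2722, 0.2136]
ee_rot: [0.005, 1.0, -0.0, 0.0]
ft_force: [2.2, 0.4, 0.4]
grip_width: 0.48
grasp_force: 0.0
```

Emit:
{"op": "arm_command", "data": {"series": "0.52 0 0 -0.1 0; 0.52 0 0.1 -0.05 0; 0.52 0 0.12 0 0; 0.52 0 0.12 0 0; 0.52 0 0 0 0; 0.52 0 0 0 0; 0.52 0 0 0 0; 0.52 0 0 0 0; 0.52 0 0 0 0; 0.52 0 0 0 0"}}

```text
clock: 33.1
position: [0.5044, -0.1362, 0.2706]
ee_rot: [0.005, 1.0, -0.0, -0.0]
ft_force: [0.4, -0.1, -0.7]
grip_width: 0.48
grasp_force: 0.0
```

Run:
```python
from h import *
p,K,E=cam("wrist"); s,_,_=cam("side"); save("s6.png",np.hstack([cv2.resize(s[100:400,150:450],(420,420)),cv2.copyMakeBorder(cv2.resize(p,(380,285)),0,135,0,0,0)]))
print(manip.get_obs()["position"])
```

```text
[ 0.50449896 -0.13604518  0.27064374]
```

View pics/s6.png

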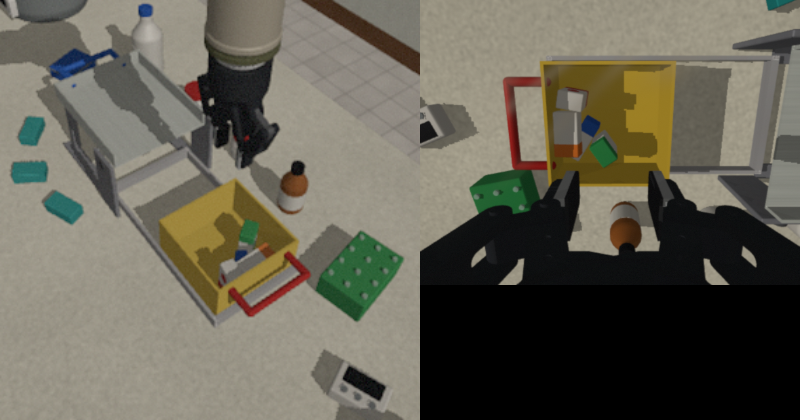

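The bin stands at the outer end of the guide (side crop about (230,240)) with the cartridges inside. The tray is flat and empty, and the bystanders are in place.

```bash
python3 -c "
from workcell import manip
print(manip.hand_in())"
```

```text
the job is handed in; nothing more can be done
None
```

I handed the job in at about 33 s: the cartridges were tipped into the bin, the tray was lowered flat, and the bin was drawn back upright against the outer stop. No cartridge is left in the tray; in the bin I could clearly pick out green, blue and orange by colour, and the fourth only as a white body.

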